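# Feel out the stiffest spring finger and fit it in the valve saddle

## Task

The three spring fingers in the rack look alike, but their blades differ in thickness and only the stiffest can carry the valve's weighted arm. Press the free tip of each one down to its anvil, going from left to right as seen from the robot, to feel which is the stiffest; then take that one by its clamp block and, without dropping it, nest it in the V of the valve saddle clear of the arm and slide it, blade tip first, under the arm's shoe until its end is home against the end plate and its blade holds the arm up. Leave the other two fingers in their places in the rack.

Things in the scene. Friction and masses are not known exactly. Their poses are not given: they have to be found in the camera images.
- finger_a: One of three look-alike spring fingers, in any order in the rack, 0.4 kg: aluminium angle 140 mm long (x), V open upward (legs 36x3 mm at 45 deg, 51 wide, 28 high); dark clamp block near its +x end; flat steel blade from the block towards -x, above the V; black anvil under its tip. Origin: lower edge of the V (ends at x = -65 and +75 mm); z up out of the V. Centre of mass near the block.
- finger_a_grip (a point): Grasp point of this finger: middle of its clamp block where it stands clear of the V. Block 24 mm wide (y), 40 mm long (x); its top is 20 mm above this point, the V's legs end 24 mm below it. 35 mm from the finger's origin towards +x (40 mm short of the +x end), 52 mm above the V's lower edge. Axes as the finger.
- finger_a_tip (a point): Top of the 12 mm domed rivet at the blade's free tip, 90 mm from the grasp point towards -x; at rest 48 mm above the V's lower edge. Pressed down it yields like a spring for 9 mm, then lies firm on the anvil; let go, it springs back. It takes 3 to 12 N to reach the anvil, each blade at least 1.5 times the next softer.
- finger_b: One of three look-alike spring fingers, in any order in the rack, 0.4 kg: aluminium angle 140 mm long (x), V open upward (legs 36x3 mm at 45 deg, 51 wide, 28 high); dark clamp block near its +x end; flat steel blade from the block towards -x, above the V; black anvil under its tip. Origin: lower edge of the V (ends at x = -65 and +75 mm); z up out of the V. Centre of mass near the block.
- finger_b_grip (a point): Grasp point of this finger: middle of its clamp block where it stands clear of the V. Block 24 mm wide (y), 40 mm long (x); its top is 20 mm above this point, the V's legs end 24 mm below it. 35 mm from the finger's origin towards +x (40 mm short of the +x end), 52 mm above the V's lower edge. Axes as the finger.
- finger_b_tip (a point): Top of the 12 mm domed rivet at the blade's free tip, 90 mm from the grasp point towards -x; at rest 48 mm above the V's lower edge. Pressed down it yields like a spring for 9 mm, then lies firm on the anvil; let go, it springs back. It takes 3 to 12 N to reach the anvil, each blade at least 1.5 times the next softer.
- finger_c: One of three look-alike spring fingers, in any order in the rack, 0.4 kg: aluminium angle 140 mm long (x), V open upward (legs 36x3 mm at 45 deg, 51 wide, 28 high); dark clamp block near its +x end; flat steel blade from the block towards -x, above the V; black anvil under its tip. Origin: lower edge of the V (ends at x = -65 and +75 mm); z up out of the V. Centre of mass near the block.
- finger_c_grip (a point): Grasp point of this finger: middle of its clamp block where it stands clear of the V. Block 24 mm wide (y), 40 mm long (x); its top is 20 mm above this point, the V's legs end 24 mm below it. 35 mm from the finger's origin towards +x (40 mm short of the +x end), 52 mm above the V's lower edge. Axes as the finger.
- finger_c_tip (a point): Top of the 12 mm domed rivet at the blade's free tip, 90 mm from the grasp point towards -x; at rest 48 mm above the V's lower edge. Pressed down it yields like a spring for 9 mm, then lies firm on the anvil; let go, it springs back. It takes 3 to 12 N to reach the anvil, each blade at least 1.5 times the next softer.
- test_rack: Fixed aluminium plate 150 (x) by 270 mm (y) with three pairs of black V rests holding the three fingers along its x, blade tips towards -x (the robot's side). Slots at y = +95 mm (left, seen from the robot), 0 and -95 mm (right). Origin: underside, centre; lower edges of the fingers' Vs 24 mm above it.
- saddle_mouth (a point): Valve saddle, fixed: steel angle 180 mm long, V open upward (legs 38 mm inside), on a grey foot; x along the V, z up. This point: bottom of the V at its open end, 26 mm above the table. At the other end, 180 mm from here towards -x, an upright end plate, 28 mm higher than the V's bottom, closes it; a hinged arm with a round weight hangs over that end.
- saddle_home (a point): On the saddle, axes as saddle_mouth: where the grasp point of a finger is when it is home, tip-side end on the plate, axes alike (80 mm from the mouth, 52 mm above the V's bottom). The arm's flat shoe is 12 mm below this, x = -98 to -82 mm; a 25 deg lead-in rises to x = -60, where all of the arm ends (54 wide, top 33 mm above this). Arm: 6.5 N; about 10 N slides a rivet under it.
- flask_yellow: Obstacle, fixed: big conical glass flask, 196 mm across at 50 mm height, 170 mm across at 150 mm, 70 mm across at its mouth, 318 mm high. Origin: underside, centre.

How it is judged:
On the way, in this order (a step that is already met when the one before it is completed fails the run):
1. the blade tip of the left-hand finger is pressed down to its anvil (((z of finger_a_tip in the frame of finger_a_grip below -0.0115 m and y of finger_a_grip in the frame of test_rack above 0.06 m) or (z of finger_b_tip in the frame of finger_b_grip below -0.0115 m and y of finger_b_grip in the frame of test_rack above 0.06 m) or (z of finger_c_tip in the frame of finger_c_grip below -0.0115 m and y of finger_c_grip in the frame of test_rack above 0.06 m))), for 0.1 s.
2. the blade tip of the middle finger is pressed down to its anvil (((z of finger_a_tip in the frame of finger_a_grip below -0.0115 m and y of finger_a_grip in the frame of test_rack between -0.035 and 0.035 m) or (z of finger_b_tip in the frame of finger_b_grip below -0.0115 m and y of finger_b_grip in the frame of test_rack between -0.035 and 0.035 m) or (z of finger_c_tip in the frame of finger_c_grip below -0.0115 m and y of finger_c_grip in the frame of test_rack between -0.035 and 0.035 m))), for 0.1 s.
3. the blade tip of the right-hand finger is pressed down to its anvil (((z of finger_a_tip in the frame of finger_a_grip below -0.0115 m and y of finger_a_grip in the frame of test_rack below -0.06 m) or (z of finger_b_tip in the frame of finger_b_grip below -0.0115 m and y of finger_b_grip in the frame of test_rack below -0.06 m) or (z of finger_c_tip in the frame of finger_c_grip below -0.0115 m and y of finger_c_grip in the frame of test_rack below -0.06 m))), for 0.1 s.
At the end, for the whole second after the job is handed in: One finger rests in the saddle's V, tip-side end within 2.5 mm of the plate, seated to 3 mm, aligned to 0.04 rad, upright to 0.06 rad; its tip, under the arm's shoe, is bent down by less than 6.5 mm (only the stiffest is). The other two lie upright in the rack within 15 mm of their places (((x of finger_a_grip in the frame of saddle_home below 0.0025 m and y of finger_a_grip in the frame of saddle_home between -0.003 and 0.003 m and z of finger_a_grip in the frame of saddle_home between -0.003 and 0.003 m and x of finger_a_tip in the frame of saddle_home below -0.08 m and z of finger_a_tip in the frame of finger_a_grip above -0.0105 m and angle between the x axis of finger_a_grip and the x axis of saddle_home, either way round below 0.04 rad and angle between the z axis of finger_a_grip and the z axis of saddle_home, either way round below 0.06 rad and linear speed of finger_a below 0.01 m/s and distance of each of finger_b_grip, finger_c_grip from where it was at the start of the episode below 0.015 m and angle between each of finger_b_grip, finger_c_grip's own z axis and vertical below 0.1 rad) or (x of finger_b_grip in the frame of saddle_home below 0.0025 m and y of finger_b_grip in the frame of saddle_home between -0.003 and 0.003 m and z of finger_b_grip in the frame of saddle_home between -0.003 and 0.003 m and x of finger_b_tip in the frame of saddle_home below -0.08 m and z of finger_b_tip in the frame of finger_b_grip above -0.0105 m and angle between the x axis of finger_b_grip and the x axis of saddle_home, either way round below 0.04 rad and angle between the z axis of finger_b_grip and the z axis of saddle_home, either way round below 0.06 rad and linear speed of finger_b below 0.01 m/s and distance of each of finger_a_grip, finger_c_grip from where it was at the start of the episode below 0.015 m and angle between each of finger_a_grip, finger_c_grip's own z axis and vertical below 0.1 rad) or (x of finger_c_grip in the frame of saddle_home below 0.0025 m and y of finger_c_grip in the frame of saddle_home between -0.003 and 0.003 m and z of finger_c_grip in the frame of saddle_home between -0.003 and 0.003 m and x of finger_c_tip in the frame of saddle_home below -0.08 m and z of finger_c_tip in the frame of finger_c_grip above -0.0105 m and angle between the x axis of finger_c_grip and the x axis of saddle_home, either way round below 0.04 rad and angle between the z axis of finger_c_grip and the z axis of saddle_home, either way round below 0.06 rad and linear speed of finger_c below 0.01 m/s and distance of each of finger_a_grip, finger_b_grip from where it was at the start of the episode below 0.015 m and angle between each of finger_a_grip, finger_b_grip's own z axis and vertical below 0.1 rad))); the robot touches nothing.
It fails at once if a finger is dropped (falls freely by more than about 13 mm) ((contact force between the fingers and finger_a below 0.05 N and linear speed of finger_a above 0.5 m/s) or (contact force between the fingers and finger_b below 0.05 N and linear speed of finger_b above 0.5 m/s) or (contact force between the fingers and finger_c below 0.05 N and linear speed of finger_c above 0.5 m/s)).
It also fails if it takes over 61 s, if anything falls off the work surface, if the arm or the gripper's body presses on something with over 40 N, if the wrist force passes 120 N, or if a joint passes its speed limit or range.

## Robot

A 6-joint arm with a two-finger parallel gripper is mounted at the origin on the work surface; the furniture and walls round the work are solid. World frame = base frame: x ahead of the robot, y to its left, z up, the work surface at z = 0. Lengths are in m, angles in rad, forces in N, time in s.
With the tool pointing down it reaches from about 0.375 to 0.975 m from the base axis. Payload 3.8 kg.
Tool frame: the origin (TCP) lies on the mounting face of the last link; the fingertips stand 173 mm ahead of it and the grasp point (between the pads) lies 155 mm ahead of it; z points along the fingers, y is the line along which they close (so a half turn about z gives the same grasp; the last joint's range is limited). The gripper opens to 85 mm and grips with 20 to 120 N. Pads are 22 mm wide; open, the fingers measure 114 mm over their backs; the gripper's body (76 mm by 85 mm) begins 54 mm behind the grasp point. The pads swing forward as they close: fully open they stand 13 mm farther back than shut.
Start: joints at [1.18, 0.264, 1.604, -0, 1.274, -0.037], TCP at [0.234, 0.633, 0.405] pointing down, gripper open.
Joint ranges: [-2.63, 2.63], [-0.94, 2.18], [0.31, 2.57], [-1.31, 4.45], [0, 2.66], [-2.55, 2.55]. Speed limits (rad/s): [2.57, 2.57, 3.14, 3.14, 3.14, 3.14].

## Interface

Orientations are given as a rotation vector (axis times angle).
In Python, from workcell import bot gives the robot as it stands.
- The arm moves only by the tool drive_tool, never from a script. Its argument "increments" is a list of rows, each an object with "delta_pos": the shift along the tool's x, y, z in mm, a list of three; "turn": the turn about the tool's z in rad; "jaw": the opening, from -1 (shut) to 1 (fully open). A call has 1 to 8 rows; each row shifts and turns the commanded pose from where the row before left it, along the tool's axes as they then stand; what a row does not reach is not made up. A row lasts 1/12 s, in which the tool goes at most 41.7 mm and 7.16 degrees, less where a joint would pass 70% of its speed; a pose out of reach is approached as far as the arm can. A call is refused whole if a number of a shift passes 41.7 or a number of a turn 0.125, either way. A call with a gripper value outside its range is refused whole. The fingers move at their own pace and stop on an object; "grip_force" is the grip in N (left out, the last holds). Time passes only in rows, so rows that do not move let the fingers close. It gives the time, the measured TCP pose, the force, the opening and the grip force at its end, in the units of the state.
- bot.read_state(): the state, without advancing time (a new reading comes with each control period).
- bot.read_camera(name): name is "scene" or "top" or "wrist"; returns a dict with "pixels" (480x640x3 uint8, red, green, blue), "fovy" (degrees; the focal length in pixels is half the picture's height over the tangent of half this angle, whatever the lens; pixels are square), "cx", "cy" (the principal point, pixels), "camera_from_world" (4x4, takes a point from world to camera coordinates); the wrist camera has in their place "hand_eye" (4x4, takes a point from camera to tool coordinates, whose origin is the TCP and whose axes are the flange's). Camera axes: x right, y down, z forward; pixel columns grow to the right and rows downward; lengths in m; the calibration is good to about 2 mm. A picture is of the moment at which its call begins: read the wrist's pose just before it. There is no depth.
- bot.finish_job(): hands the job in; it is judged then, once.
The state is a dict: "time": time; "q": joint angles; "joint_vel": joint speeds; "joint_torque": joint torques, N m; "tool_pos": TCP position; "tcp_rot": TCP orientation; "wrist_force": force on the tool from outside, world axes, zero at the start; "torque": the same for the moment, N m; "width": opening from 0.0 (shut) to 1.0 (fully open); "grip_force": force on a finger pad.
Only numpy, scipy, OpenCV 4.12 (cv2) and the standard library are available. Lean on these libraries where they do the work, as an engineer would, in place of code of your own. Each camera call takes 0.05 s, during which the arm holds its last target. There are 200 camera calls.

## Working session

There is one attempt and no reset: what is moved stays moved. The work goes in short steps, Python scripts to look and compute and a tool call to move; the robot and the scene stay as the last step left them, time stands still between calls to the robot, and variables do not carry over. Pictures are saved under pics/ and viewed, at most 11 in all, crops included, and the job is handed in when it is done.

Besides the shell and the picture viewer there is one more tool, called after "Call:" by a JSON object that holds its "name" and its "arguments", one argument or row to a line. drive_tool: Moves the arm, as the interface text tells. Its arguments: {"type":"object","properties":{"increments":{"type":"array"},"grip_force":{"type":"number"}},"required":["increments"]}

```bash
mkdir -p pics; ls; cat > h.py <<'E'
import numpy as np, cv2
from scipy.spatial.transform import Rotation as R
from workcell import bot
def cam(name):
    s=bot.read_state(); c=bot.read_camera(name)
    f=240/np.tan(np.radians(c['fovy'])/2)
    K=np.array([[f,0,c['cx']],[0,f,c['cy']],[0,0,1]])
    if name=='wrist':
        T=np.eye(4);T[:3,:3]=R.from_rotvec(s['tcp_rot']).as_matrix();T[:3,3]=s['tool_pos']
        W=T@np.array(c['hand_eye'])
    else: W=np.linalg.inv(np.array(c['camera_from_world']))
    return np.array(c['pixels']),K,W
def save(n,p): cv2.imwrite('pics/'+n+'.png',cv2.cvtColor(p,cv2.COLOR_RGB2BGR))
def ray(K,W,uv,z):
    d=W[:3,:3]@(np.linalg.inv(K)@[uv[0],uv[1],1]); o=W[:3,3]
    return o+d*(z-o[2])/d[2]
def proj(K,W,P):
    C=np.linalg.inv(W); p=K@(C[:3,:3]@np.array(P)+C[:3,3]); return p[:2]/p[2]
E
python3 - <<'E'
from h import *
s=bot.read_state(); print({k:np.round(v,3) for k,v in s.items()})
for n in ('top','scene'):
    p,K,W=cam(n); save(n,p); np.savez('pics/'+n,p=p,K=K,W=W); print(n,K.round(1).tolist(),W.round(3).tolist())
E
```

```text
pics
{'time': np.float64(0.0), 'q': array([ 1.18 ,  0.265,  1.605, -0.   ,  1.274, -0.037]), 'joint_vel': array([ 0.   ,  0.   ,  0.   , -0.001,  0.002,  0.001]), 'joint_torque': array([-1.0000e-03, -5.1513e+01, -3.6730e+01, -0.0000e+00,  1.3000e-02,
       -0.0000e+00]), 'tool_pos': array([0.234, 0.633, 0.403]), 'tcp_rot': array([-5.530e-01, -3.092e+00,  3.000e-03]), 'wrist_force': array([ 0.576, -0.048, -0.385]), 'torque': array([-0.008,  0.023,  0.016]), 'grip_force': np.float64(0.0), 'width': np.float64(1.004)}
top [[543.8, 0.0, 318.9], [0.0, 543.8, 237.4], [0.0, 0.0, 1.0]] [[-0.07, -0.977, 0.204, 0.286], [-0.998, 0.069, -0.016, 0.076], [0.001, -0.204, -0.979, 1.116], [0.0, 0.0, 0.0, 1.0]]
scene [[567.2, 0.0, 312.0], [0.0, 567.2, 237.1], [0.0, 0.0, 1.0]] [[0.785, -0.272, 0.557, -0.206], [-0.62, -0.345, 0.705, -0.861], [0.0, -0.898, -0.439, 0.649], [0.0, 0.0, 0.0, 1.0]]
```

View pics/top.png

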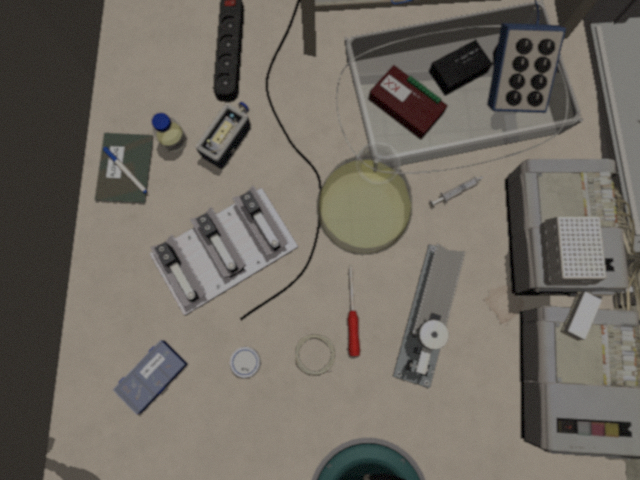

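View pics/scene.png

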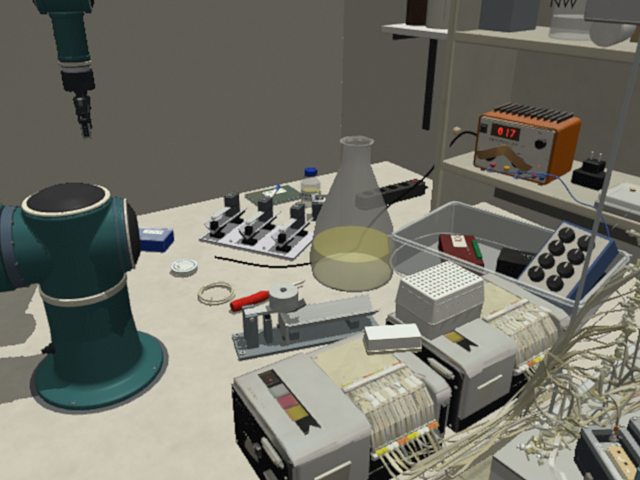

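Top view: the rack is at about (225,250) and the blocks are at about (165,252), (207,222) and (250,203). The saddle runs from (445,250) at the mouth to (412,380), with the weight at (432,334). The flask is at (365,205).

```bash
python3 - <<'E'
from h import *
d=np.load('pics/top.npz'); p,K,W=d['p'],d['K'],d['W']
a=cv2.resize(p[180:320,140:310],None,fx=2.35,fy=2.35*1.6/1.6,interpolation=cv2.INTER_CUBIC)
b=cv2.resize(p[235:395,380:480],None,fx=3.7,fy=3.7,interpolation=cv2.INTER_CUBIC)
o=np.zeros((600,800,3),np.uint8); o[:a.shape[0],:a.shape[1]]=a; o[:b.shape[0],420:420+b.shape[1]]=b
save('crop',o)
for n,uv,z in [('tcp?',(432,334),.12),('flask',(365,203),.05),('mouthL',(430,247),.053),('mouthR',(464,252),.053),('endL',(394,376),.0),('endR',(428,387),.0)]: print(n,ray(K,W,uv,z).round(3))
E
```

```text
tcp? [ 0.301 -0.131  0.12 ]
flask [ 0.573 -0.039  0.05 ]
mouthL [ 0.472 -0.16   0.053]
mouthR [ 0.458 -0.226  0.053]
endL [ 0.227 -0.071  0.   ]
endR [ 0.201 -0.136  0.   ]
```

View pics/crop.png

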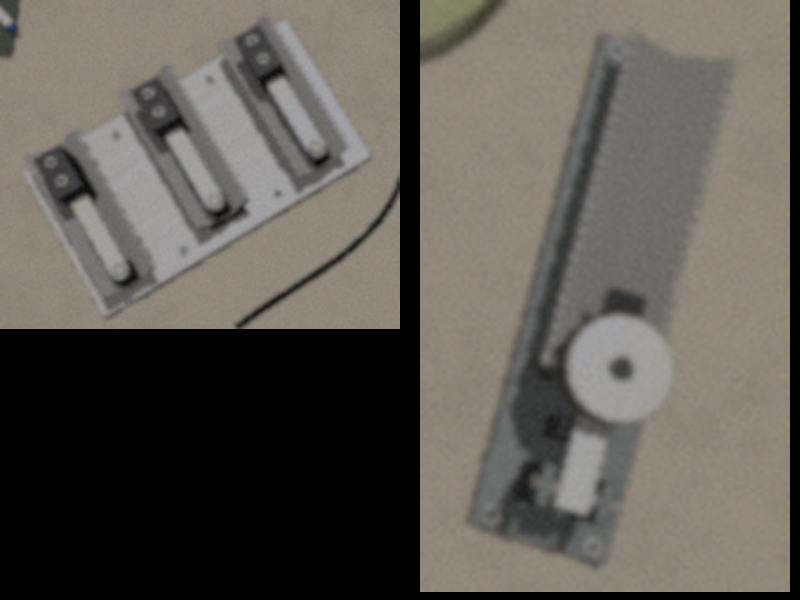

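```bash
python3 - <<'E'
from h import *
d=np.load('pics/top.npz'); p,K,W=d['p'],d['K'],d['W']
f=2.35;o=np.array([140,180])
for r,b in [((121,269),(58,172)),((217,201),(155,105)),((316,148),(258,50))]:
    R_=ray(K,W,np.array(r)/f+o,.072);B=ray(K,W,np.array(b)/f+o,.096)
    v=B-R_; print(R_.round(4),B.round(4),np.linalg.norm(v[:2]).round(4),np.arctan2(v[1],v[0]).round(3))
c=[ray(K,W,np.array(q)/f+o,.008).round(4) for q in [(25,172),(288,20),(370,157),(107,317)]]; print(c, np.mean(c,0), np.arctan2(*(c[1]-c[0])[1::-1]))
# current tool axes
s=bot.read_state(); print(R.from_rotvec(s['tcp_rot']).as_matrix().round(3))
E
```

```text
[0.409  0.3115 0.072 ] [0.4884 0.3552 0.096 ] 0.0906 0.503
[0.4596 0.2312 0.072 ] [0.5387 0.2753 0.096 ] 0.0905 0.509
[0.4984 0.1473 0.072 ] [0.5794 0.189  0.096 ] 0.0911 0.476
[array([0.5079, 0.4082, 0.008 ]), array([0.6308, 0.1705, 0.008 ]), array([0.5   , 0.1045, 0.008 ]), array([0.3761, 0.3389, 0.008 ])] [0.5037   0.255525 0.008   ] -1.0936111861559579
[[-0.938  0.346 -0.001]
 [ 0.346  0.938 -0.002]
 [ 0.    -0.002 -1.   ]]
```

Call:
{"name": "drive_tool", "arguments": {
  "increments": [
    {"delta_pos":[0,0,0],"turn":-0.12,"jaw":-1},
    {"delta_pos":[0,0,0],"turn":-0.12,"jaw":-1},
    {"delta_pos":[0,0,0],"turn":-0.12,"jaw":-1},
    {"delta_pos":[0,0,0],"turn":-0.12,"jaw":-1},
    {"delta_pos":[0,0,0],"turn":-0.12,"jaw":-1},
    {"delta_pos":[0,0,0],"turn":-0.12,"jaw":-1},
    {"delta_pos":[0,0,0],"turn":-0.12,"jaw":-1},
    {"delta_pos":[0,-20,0],"turn":0,"jaw":-1}
  ]
}}

```text
time: 0.77
tool_pos: [0.242, 0.617, 0.4038]
tcp_rot: [0.767, -3.046, -0.002]
wrist_force: [0.0, -0.2, -0.0]
width: -0.0
grip_force: 0.0
```

Call:
{"name": "drive_tool", "arguments": {
  "increments": [
    {"delta_pos":[0,-34,5],"turn":0,"jaw":-1},
    {"delta_pos":[0,-34,5],"turn":0,"jaw":-1},
    {"delta_pos":[0,-34,5],"turn":0,"jaw":-1},
    {"delta_pos":[0,-34,5],"turn":0,"jaw":-1},
    {"delta_pos":[0,-34,5],"turn":0,"jaw":-1},
    {"delta_pos":[0,-34,5],"turn":0,"jaw":-1},
    {"delta_pos":[0,-34,5],"turn":0,"jaw":-1},
    {"delta_pos":[0,-34,5],"turn":0,"jaw":-1}
  ]
}}

```text
time: 1.43
tool_pos: [0.3705, 0.3733, 0.364]
tcp_rot: [0.756, -3.049, 0.001]
wrist_force: [-0.2, 0.5, -0.2]
width: -0.001
grip_force: 0.0
```

```bash
cat >> h.py <<'E'
def togo(xyz,yaw,off=.155):
    "tool-frame mm and turn to bring point off ahead of TCP to xyz, with tool y at yaw+90deg"
    s=bot.read_state(); M=R.from_rotvec(s['tcp_rot']).as_matrix()
    cur=s['tool_pos']+M@[0,0,off]; t=np.arctan2(M[1,1],M[0,1])
    print('t',round(float(s['time']),2),'pt',cur.round(4),'yaw',round(t-np.pi/2,3),'tilt',M[:2,2].round(4),'F',np.round(s['wrist_force'],2),'w',round(float(s['width']),3),'gf',round(float(s['grip_force']),1))
    print('togo mm',(M.T@(np.array(xyz)-cur)*1e3).round(1),'turn',-round((yaw+np.pi/2-t+np.pi)%(2*np.pi)-np.pi,3))
E
python3 - <<'E'
from h import *
togo([.409,.3115,.072],.49,.173)
p,K,W=cam('wrist'); save('w1',p); np.savez('pics/w1',p=p,K=K,W=W)
for q in ([.409,.3115,.072],[.4596,.2312,.072],[.4884,.3552,.096]): print(proj(K,W,q))
E
```

```text
t 1.43 pt [0.3705 0.3732 0.191 ] yaw 0.486 tilt [-0.0005 -0.0005] F [-0.16  0.47 -0.2 ] w -0.001 gf 0.0
togo mm [ -5.3 -72.6 119. ] turn -0.004
[213.575894   237.10284555]
[ 88.30101901 246.28293784]
[215.9667592 362.2144282]
```

View pics/w1.png

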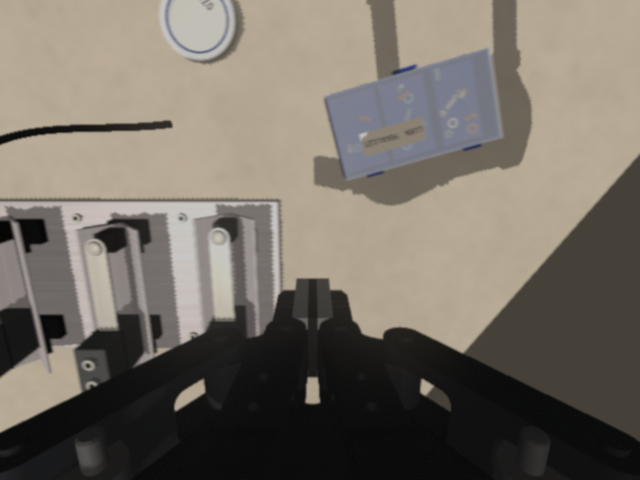

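Wrist view: the left and middle rivets are at (220,237) and (95,247), about 6 px to the right of my prediction. I'll go closer and check.

Call:
{"name": "drive_tool", "arguments": {
  "increments": [
    {"delta_pos":[-2,-25,10],"turn":0,"jaw":-1},
    {"delta_pos":[-2,-25,20],"turn":0,"jaw":-1},
    {"delta_pos":[-1,-20,20],"turn":0,"jaw":-1},
    {"delta_pos":[0,0,20],"turn":0,"jaw":-1},
    {"delta_pos":[0,0,10],"turn":0,"jaw":-1},
    {"delta_pos":[0,0,0],"turn":0,"jaw":-1},
    {"delta_pos":[0,0,0],"turn":0,"jaw":-1}
  ]
}}

```text
time: 2.07
tool_pos: [0.4071, 0.3157, 0.2842]
tcp_rot: [0.756, -3.047, 0.001]
wrist_force: [-0.4, 0.6, -0.2]
width: 0.003
grip_force: 0.0
```

```bash
python3 - <<'E'
from h import *
togo([.409,.3115,.072],.49,.173)
p,K,W=cam('wrist'); save('w2',p); np.savez('pics/w2',p=p,K=K,W=W)
for q in ([.409,.3115,.072],[.4596,.2312,.072],[.4984,.1473,.072]): print(proj(K,W,q))
for z in (.072,): print(ray(K,W,(313,290),z))
E
```

```text
t 2.07 pt [0.4068 0.3156 0.1112] yaw 0.487 tilt [-0.0015 -0.0008] F [-0.45  0.64 -0.16] w 0.003 gf 0.0
togo mm [-0.1 -4.6 39.2] turn -0.003
[301.61256064 268.87502713]
[125.39352697 281.41322564]
[-49.06243799 272.7881733 ]
[0.41691308 0.32254594 0.072     ]
```

View pics/w2.png

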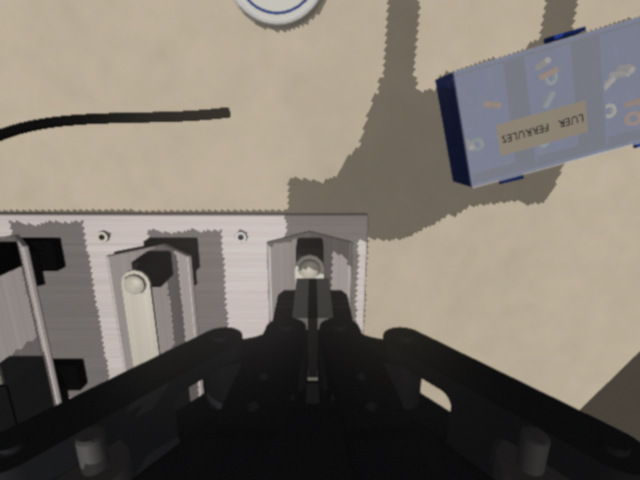

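Wrist view: the left rivet is at (310,266), nearly in line with the shut fingertip at about (313,285). The middle rivet is at (134,283).

```bash
python3 - <<'E'
from h import *
d=np.load('pics/w2.npz'); p,K,W=d['p'],d['K'],d['W']
s=bot.read_state(); M=R.from_rotvec(s['tcp_rot']).as_matrix(); tip=s['tool_pos']+M@[0,0,.173]
print('tip',tip,proj(K,W,tip)); 
for uv in ((310,266),(134,283)):
    P=ray(K,W,uv,.072); print(P, M.T@(P-tip)*1e3)
togo([.409,.3115,.072],.49,.173)
E
```

```text
tip [0.40753164 0.31626625 0.11228222] [310.51544756 304.65192712]
[0.40547782 0.31468368 0.072     ] [ 2.57884182 -0.44578407 40.28064699]
[0.45830624 0.23560611 0.072     ] [ -7.10293608 -95.05216838  40.26671854]
t 2.12 pt [0.4075 0.3163 0.1123] yaw 0.487 tilt [0.0004 0.0005] F [ 0.53 -0.7  -0.4 ] w 0.001 gf 0.0
togo mm [ 1.  -4.9 40.3] turn -0.003
```

Call:
{"name": "drive_tool", "arguments": {
  "increments": [
    {"delta_pos":[2,-1.5,15],"turn":0,"jaw":-1},
    {"delta_pos":[0,0,15],"turn":0,"jaw":-1},
    {"delta_pos":[0,0,0],"turn":0,"jaw":-1},
    {"delta_pos":[0,0,0],"turn":0,"jaw":-1}
  ]
}}

```text
time: 2.45
tool_pos: [0.4062, 0.3139, 0.2553]
tcp_rot: [-0.758, 3.049, 0.0]
wrist_force: [-0.4, 0.8, 1.4]
width: 0.0
grip_force: 0.0
```

```bash
cat >> h.py <<'E'
def force(n=5):
    F=[];z=[]
    for i in range(n):
        bot.read_camera('wrist'); s=bot.read_state(); F.append(s['wrist_force']); z.append(s['tool_pos'][2])
    print('F',np.mean(F,0).round(2),'sd',np.std(F,0).round(2),'tipz',round((np.mean(z)-.173)*1e3,2),'t',s['time'])
E
python3 -c "
from h import *
force()"
```

```text
F [0.07 0.04 0.11] sd [0.7  0.15 0.28] tipz 83.16 t 2.7
```

Call:
{"name": "drive_tool", "arguments": {
  "increments": [
    {"delta_pos":[0,0,6],"turn":0,"jaw":-1},
    {"delta_pos":[0,0,6],"turn":0,"jaw":-1},
    {"delta_pos":[0,0,4],"turn":0,"jaw":-1},
    {"delta_pos":[0,0,0],"turn":0,"jaw":-1}
  ]
}}

```text
time: 3.03
tool_pos: [0.4068, 0.3135, 0.2385]
tcp_rot: [-0.756, 3.048, 0.001]
wrist_force: [0.8, 0.0, 4.5]
width: 0.001
grip_force: 2.4
```

```bash
python3 -c "
from h import *
force()"
```

```text
F [1.1  0.73 4.33] sd [0.35 0.5  0.62] tipz 66.14 t 3.2833
```

Call:
{"name": "drive_tool", "arguments": {
  "increments": [
    {"delta_pos":[0,0,1.5],"turn":0,"jaw":-1},
    {"delta_pos":[0,0,0],"turn":0,"jaw":-1}
  ]
}}

```text
time: 3.45
tool_pos: [0.4068, 0.3135, 0.2376]
tcp_rot: [-0.756, 3.048, 0.001]
wrist_force: [1.5, 0.8, 5.3]
width: -0.0
grip_force: 2.8
```

```bash
python3 -c "
from h import *
force()"
```

```text
F [1.36 0.71 5.2 ] sd [0.44 0.4  0.38] tipz 64.7 t 3.7
```

Call:
{"name": "drive_tool", "arguments": {
  "increments": [
    {"delta_pos":[0,0,2],"turn":0,"jaw":-1},
    {"delta_pos":[0,0,1],"turn":0,"jaw":-1},
    {"delta_pos":[0,0,0],"turn":0,"jaw":-1}
  ]
}}

```text
time: 3.95
tool_pos: [0.407, 0.3136, 0.2358]
tcp_rot: [-0.756, 3.048, 0.001]
wrist_force: [-2.0, -1.2, 14.1]
width: 0.0
grip_force: 6.7
```

```bash
python3 -c "
from h import *
force()"
```

```text
F [-1.4  -0.4  12.85] sd [0.65 0.56 0.36] tipz 62.88 t 4.2
```

Call:
{"name": "drive_tool", "arguments": {
  "increments": [
    {"delta_pos":[0,0,1],"turn":0,"jaw":-1},
    {"delta_pos":[0,0,0],"turn":0,"jaw":-1},
    {"delta_pos":[0,0,-12],"turn":0,"jaw":-1},
    {"delta_pos":[0,0,-12.5],"turn":0,"jaw":-1},
    {"delta_pos":[-3,-32,0],"turn":0,"jaw":-1},
    {"delta_pos":[-3,-32,0],"turn":0,"jaw":-1},
    {"delta_pos":[-2.5,-30.7,0],"turn":0,"jaw":-1},
    {"delta_pos":[0,0,4],"turn":0,"jaw":-1}
  ]
}}

```text
time: 4.87
tool_pos: [0.4596, 0.2302, 0.2536]
tcp_rot: [0.752, -3.05, 0.003]
wrist_force: [0.1, 1.1, 0.4]
width: 0.001
grip_force: 0.0
```

Call:
{"name": "drive_tool", "arguments": {
  "increments": [
    {"delta_pos":[0,0,6],"turn":0,"jaw":-1},
    {"delta_pos":[0,0,6],"turn":0,"jaw":-1},
    {"delta_pos":[0,0,3.5],"turn":0,"jaw":-1},
    {"delta_pos":[0,0,0],"turn":0,"jaw":-1}
  ]
}}

```text
time: 5.2
tool_pos: [0.4573, 0.2338, 0.237]
tcp_rot: [0.758, -3.046, 0.001]
wrist_force: [-0.2, -2.1, 2.5]
width: -0.001
grip_force: 1.5
```

```bash
python3 -c "
from h import *
force()
togo([.4596,.2312,.072],.49,.173)"
```

```text
F [-1.24 -1.56  2.81] sd [0.24 0.37 0.5 ] tipz 64.84 t 5.45
t 5.45 pt [0.4572 0.2338 0.0651] yaw 0.487 tilt [-0.0013 -0.0003] F [-1.59 -1.25  2.26] w 0.0 gf 1.3
togo mm [-0.9 -3.4 -6.9] turn -0.003
```

Call:
{"name": "drive_tool", "arguments": {
  "increments": [
    {"delta_pos":[0,0,2],"turn":0,"jaw":-1},
    {"delta_pos":[0,0,1],"turn":0,"jaw":-1},
    {"delta_pos":[0,0,0.5],"turn":0,"jaw":-1},
    {"delta_pos":[0,0,0],"turn":0,"jaw":-1},
    {"delta_pos":[0,0,0],"turn":0,"jaw":-1}
  ]
}}

```text
time: 5.87
tool_pos: [0.4581, 0.2339, 0.2359]
tcp_rot: [0.756, -3.049, -0.001]
wrist_force: [-4.9, -1.6, 11.8]
width: 0.003
grip_force: 5.3
```

```bash
python3 -c "
from h import *
force(4)"
```

```text
F [-4.97 -1.31 10.24] sd [0.25 0.67 0.27] tipz 62.89 t 6.0667
```

Call:
{"name": "drive_tool", "arguments": {
  "increments": [
    {"delta_pos":[0,0,0.5],"turn":0,"jaw":-1},
    {"delta_pos":[0,0,0],"turn":0,"jaw":-1},
    {"delta_pos":[0,0,-12],"turn":0,"jaw":-1},
    {"delta_pos":[0,0,-12.5],"turn":0,"jaw":-1},
    {"delta_pos":[1.5,-32,0],"turn":0,"jaw":-1},
    {"delta_pos":[1.5,-32,0],"turn":0,"jaw":-1},
    {"delta_pos":[1,-30,0],"turn":0,"jaw":-1},
    {"delta_pos":[0,0,4],"turn":0,"jaw":-1}
  ]
}}

```text
time: 6.73
tool_pos: [0.501, 0.1456, 0.2561]
tcp_rot: [-0.751, 3.046, -0.003]
wrist_force: [0.1, 1.2, -0.8]
width: -0.002
grip_force: 0.0
```

Call:
{"name": "drive_tool", "arguments": {
  "increments": [
    {"delta_pos":[0,0,6],"turn":0,"jaw":-1},
    {"delta_pos":[0,0,6],"turn":0,"jaw":-1},
    {"delta_pos":[0,0,4],"turn":0,"jaw":-1},
    {"delta_pos":[0,0,0],"turn":0,"jaw":-1}
  ]
}}

```text
time: 7.07
tool_pos: [0.4987, 0.149, 0.2387]
tcp_rot: [-0.759, 3.048, -0.002]
wrist_force: [-0.5, -4.7, 8.4]
width: -0.0
grip_force: 4.4
```

```bash
python3 -c "
from h import *
force()
togo([.4984,.1473,.072],.49,.173)"
```

```text
F [-0.41 -4.69  8.1 ] sd [0.47 0.2  0.7 ] tipz 66.33 t 7.3167
t 7.32 pt [0.4989 0.1489 0.0665] yaw 0.489 tilt [ 0.0012 -0.0013] F [-0.49 -4.91  7.48] w 0.004 gf 4.0
togo mm [ 1.2 -1.2 -5.5] turn -0.001
```

Call:
{"name": "drive_tool", "arguments": {
  "increments": [
    {"delta_pos":[-0.5,1.5,1.5],"turn":0,"jaw":-1},
    {"delta_pos":[0,0,1.5],"turn":0,"jaw":-1},
    {"delta_pos":[0,0,1],"turn":0,"jaw":-1},
    {"delta_pos":[0,0,0],"turn":0,"jaw":-1},
    {"delta_pos":[0,0,0],"turn":0,"jaw":-1}
  ]
}}

```text
time: 7.73
tool_pos: [0.4988, 0.1507, 0.2363]
tcp_rot: [-0.76, 3.046, -0.003]
wrist_force: [-1.4, -5.1, 12.7]
width: -0.001
grip_force: 6.1
```

```bash
python3 -c "
from h import *
force(4)"
```

```text
F [-1.35 -5.25 12.52] sd [0.26 0.54 0.2 ] tipz 63.31 t 7.9333
```

Call:
{"name": "drive_tool", "arguments": {
  "increments": [
    {"delta_pos":[0,0.5,1],"turn":0,"jaw":-1},
    {"delta_pos":[0,0,0.5],"turn":0,"jaw":-1},
    {"delta_pos":[0,0,0],"turn":0,"jaw":-1},
    {"delta_pos":[0,0,0],"turn":0,"jaw":-1}
  ]
}}

```text
time: 8.27
tool_pos: [0.4988, 0.1509, 0.2358]
tcp_rot: [-0.76, 3.046, -0.004]
wrist_force: [-4.0, -7.4, 16.8]
width: -0.004
grip_force: 9.2
```

```bash
python3 -c "
from h import *
force(4)"
```

```text
F [-3.67 -7.41 18.24] sd [0.23 0.36 0.48] tipz 62.79 t 8.4667
```

The right finger is the stiffest: about 12 N at the anvil, against about 6 N on the left and 3.5 N in the middle. Next I'll go to its block and look from close up.

Call:
{"name": "drive_tool", "arguments": {
  "increments": [
    {"delta_pos":[0,0,-15],"turn":0,"jaw":-1},
    {"delta_pos":[0,0,-30],"turn":0,"jaw":-1},
    {"delta_pos":[0,0,-35],"turn":0,"jaw":0},
    {"delta_pos":[-30,0,0],"turn":0,"jaw":1},
    {"delta_pos":[-35,0,0],"turn":0,"jaw":1},
    {"delta_pos":[-35,0,0],"turn":0,"jaw":1},
    {"delta_pos":[-25,0,0],"turn":0,"jaw":1},
    {"delta_pos":[0,0,0],"turn":0,"jaw":1}
  ]
}}

```text
time: 9.13
tool_pos: [0.6112, 0.2122, 0.3126]
tcp_rot: [-0.759, 3.045, 0.002]
wrist_force: [0.4, 0.3, 0.4]
width: 0.849
grip_force: 0.0
```

```bash
python3 - <<'E'
from h import *
force(4)
togo([.5783,.1933,.076],.488)
p,K,W=cam('wrist'); save('w3',p); np.savez('pics/w3',p=p,K=K,W=W)
print(proj(K,W,[.5783,.1933,.096]),proj(K,W,[.4989,.151,.072]))
E
```

```text
F [-0.47  0.02 -0.03] sd [0.68 0.12 0.64] tipz 138.83 t 9.3333
t 9.33 pt [0.6067 0.2092 0.1569] yaw 0.487 tilt [-0.0029 -0.0008] F [ 0.04  0.15 -0.37] w 1.001 gf 0.0
togo mm [32.3 -0.8 81. ] turn -0.001
[308.73871874 207.4743022 ] [308.34573171  26.81608066]
```

View pics/w3.png

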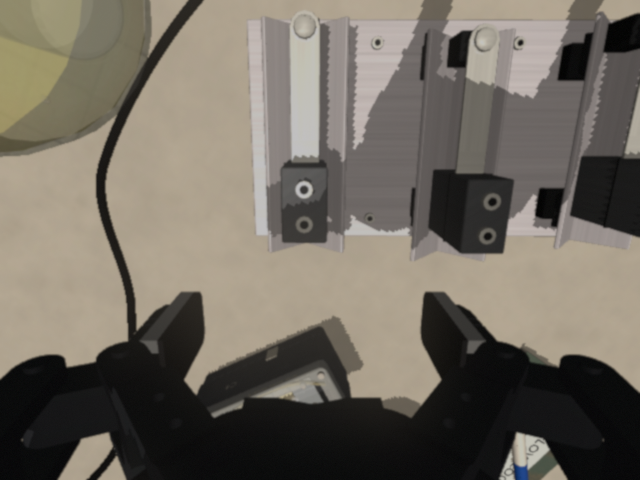

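Wrist view: the block's screws are at (304,189) and (304,225), so its centre is (304,207), about 2.5 mm to the -y side of my estimate. It is aligned with the rivet at (305,26).

Call:
{"name": "drive_tool", "arguments": {
  "increments": [
    {"delta_pos":[16,-1.5,0],"turn":0,"jaw":1},
    {"delta_pos":[16,-1.5,0],"turn":0,"jaw":1},
    {"delta_pos":[0,0,25],"turn":0,"jaw":1},
    {"delta_pos":[0,0,25],"turn":0,"jaw":1},
    {"delta_pos":[0,0,20],"turn":0,"jaw":1},
    {"delta_pos":[0,0,10.5],"turn":0,"jaw":1},
    {"delta_pos":[0,0,0],"turn":0,"jaw":1},
    {"delta_pos":[0,0,0],"turn":0,"jaw":1}
  ]
}}

```text
time: 10.05
tool_pos: [0.5811, 0.1911, 0.2325]
tcp_rot: [0.756, -3.048, 0.0]
wrist_force: [-0.2, 0.3, 1.1]
width: 1.001
grip_force: 0.0
```

```bash
python3 - <<'E'
from h import *
togo([.5775,.1908,.076],.488)
p,K,W=cam('wrist'); print(proj(K,W,[.5775,.1908,.096]),proj(K,W,[.4989,.151,.072]))
E
```

```text
t 10.05 pt [0.5809 0.191  0.0775] yaw 0.486 tilt [-0.0012 -0.0003] F [-0.2   0.34  1.11] w 1.001 gf 0.0
togo mm [3.1 1.4 1.6] turn -0.002
[313.46658328 342.02203998] [318.13666883  64.27104742]
```

Call:
{"name": "drive_tool", "arguments": {
  "increments": [
    {"delta_pos":[0,0,0],"turn":0,"jaw":-0.2},
    {"delta_pos":[0,0,0],"turn":0,"jaw":-0.4},
    {"delta_pos":[0,0,0],"turn":0,"jaw":-0.6},
    {"delta_pos":[0,0,0],"turn":0,"jaw":-1},
    {"delta_pos":[0,0,0],"turn":0,"jaw":-1},
    {"delta_pos":[0,0,0],"turn":0,"jaw":-1},
    {"delta_pos":[0,0,0],"turn":0,"jaw":-1}
  ],
  "grip_force": 80
}}

```text
time: 10.68
tool_pos: [0.582, 0.1914, 0.2333]
tcp_rot: [-0.756, 3.048, 0.0]
wrist_force: [0.2, -0.7, 3.5]
width: 0.271
grip_force: 79.4
```

```bash
python3 - <<'E'
from h import *
force(3)
togo([.5775,.1908,.076],.488)
E
```

```text
F [ 0.14 -0.48  4.56] sd [0.51 0.52 0.57] tipz 60.35 t 10.8333
t 10.83 pt [0.5822 0.1914 0.0784] yaw 0.486 tilt [0.001  0.0003] F [-0.03 -0.83  5.32] w 0.272 gf 79.4
togo mm [4.4 1.7 2.4] turn -0.002
```

Call:
{"name": "drive_tool", "arguments": {
  "increments": [
    {"delta_pos":[0,0,-5],"turn":0,"jaw":-1},
    {"delta_pos":[0,0,-10],"turn":0,"jaw":-1},
    {"delta_pos":[0,0,-20],"turn":0,"jaw":-1},
    {"delta_pos":[0,0,-25],"turn":0,"jaw":-1},
    {"delta_pos":[0,0,-25],"turn":0,"jaw":-1},
    {"delta_pos":[0,0,-25],"turn":0,"jaw":-1},
    {"delta_pos":[20,0,-15],"turn":0,"jaw":-1},
    {"delta_pos":[25,0,0],"turn":0,"jaw":-1}
  ]
}}

```text
time: 11.5
tool_pos: [0.5437, 0.171, 0.3626]
tcp_rot: [-0.755, 3.041, 0.0]
wrist_force: [-0.3, 0.4, -4.6]
width: 0.271
grip_force: 78.8
```

```bash
python3 - <<'E'
from h import *
d=np.load('pics/top.npz'); p,K,W=d['p'],d['K'],d['W']
g=lambda u,v:np.array([380+(u-420)/3.7,235+v/3.7])
for n,q,z in [('L',(632,38),.053),('bot',(675,62),.026),('R',(733,60),.053),('footL0',(600,35),0.005),('footL1',(470,520),.005),('Redge2',(670,310),.053),('legL2',(550,340),.053)]: print(n,ray(K,W,g(*q),z).round(4))
togo([.45,-.18,.18],-.34)
E
```

```text
L [ 0.4749 -0.1747  0.053 ]
bot [ 0.4646 -0.2031  0.026 ]
R [ 0.4591 -0.2274  0.053 ]
footL0 [ 0.4864 -0.1682  0.005 ]
footL1 [ 0.2279 -0.0692  0.005 ]
Redge2 [ 0.3293 -0.1779  0.053 ]
legL2 [ 0.3183 -0.1135  0.053 ]
t 11.5 pt [0.545  0.1713 0.2076] yaw 0.487 tilt [0.0083 0.0024] F [-0.26  0.42 -4.55] w 0.271 gf 78.8
togo mm [ 248.6 -266.    26. ] turn 0.827
```

Call:
{"name": "drive_tool", "arguments": {
  "increments": [
    {"delta_pos":[32,-9.5,0],"turn":0,"jaw":-1},
    {"delta_pos":[33,-9.5,0],"turn":0,"jaw":-1},
    {"delta_pos":[33,-9.5,0],"turn":0,"jaw":-1},
    {"delta_pos":[33,-9.5,0],"turn":0,"jaw":-1},
    {"delta_pos":[33,-9.5,0],"turn":0,"jaw":-1},
    {"delta_pos":[33,-9.5,0],"turn":0,"jaw":-1},
    {"delta_pos":[0,0,0],"turn":0.06,"jaw":-1},
    {"delta_pos":[0,0,0],"turn":0.11,"jaw":-1}
  ]
}}

```text
time: 12.17
tool_pos: [0.3921, 0.0267, 0.357]
tcp_rot: [0.486, -3.102, -0.0]
wrist_force: [1.3, 0.7, -4.1]
width: 0.269
grip_force: 79.2
```

Call:
{"name": "drive_tool", "arguments": {
  "increments": [
    {"delta_pos":[0,0,0],"turn":0.11,"jaw":-1},
    {"delta_pos":[0,0,0],"turn":0.11,"jaw":-1},
    {"delta_pos":[0,0,0],"turn":0.11,"jaw":-1},
    {"delta_pos":[0,0,0],"turn":0.11,"jaw":-1},
    {"delta_pos":[0,0,0],"turn":0.11,"jaw":-1},
    {"delta_pos":[0,0,0],"turn":0.11,"jaw":-1},
    {"delta_pos":[0,0,0],"turn":0.02,"jaw":-1},
    {"delta_pos":[0,0,0],"turn":0,"jaw":-1}
  ]
}}

```text
time: 12.83
tool_pos: [0.3938, 0.0278, 0.3574]
tcp_rot: [-0.565, -3.089, 0.0]
wrist_force: [-0.5, -0.8, -3.0]
width: 0.269
grip_force: 79.3
```

```bash
python3 - <<'E'
from h import *
togo([.445,-.193,.18],-.365)
E
```

```text
t 12.83 pt [0.3937 0.0278 0.2024] yaw -0.362 tilt [-0.001  0.   ] F [-0.52 -0.79 -3.03] w 0.269 gf 79.3
togo mm [-126.2 -188.3   22.3] turn 0.003
```

Call:
{"name": "drive_tool", "arguments": {
  "increments": [
    {"delta_pos":[-18,-27,0],"turn":0,"jaw":-1},
    {"delta_pos":[-18,-27,0],"turn":0,"jaw":-1},
    {"delta_pos":[-18,-27,0],"turn":0,"jaw":-1},
    {"delta_pos":[-18,-27,0],"turn":0,"jaw":-1},
    {"delta_pos":[-18,-27,0],"turn":0,"jaw":-1},
    {"delta_pos":[-18,-27,5],"turn":0,"jaw":-1},
    {"delta_pos":[-18,-26,10],"turn":0,"jaw":-1},
    {"delta_pos":[0,0,5],"turn":0,"jaw":-1}
  ]
}}

```text
time: 13.5
tool_pos: [0.4462, -0.1972, 0.3375]
tcp_rot: [0.568, 3.088, -0.005]
wrist_force: [-0.3, 0.1, -4.3]
width: 0.271
grip_force: 80.5
```

Call:
{"name": "drive_tool", "arguments": {
  "increments": [
    {"delta_pos":[0,0,0],"turn":0,"jaw":-1},
    {"delta_pos":[0,0,0],"turn":0,"jaw":-1}
  ]
}}

```text
time: 13.67
tool_pos: [0.4446, -0.1924, 0.3368]
tcp_rot: [-0.567, -3.087, -0.002]
wrist_force: [0.7, -0.2, -4.1]
width: 0.27
grip_force: 80.4
```

```bash
python3 - <<'E'
from h import *
togo([.391,-.172,.18],-.365)
p,K,W=cam('wrist'); save('w4',p); np.savez('pics/w4',p=p,K=K,W=W)
p,K,W=cam('top'); save('t4',p); np.savez('pics/t4',p=p,K=K,W=W)
p,K,W=cam('scene'); save('s4',p); np.savez('pics/s4',p=p,K=K,W=W)
E
```

```text
t 13.67 pt [ 0.4442 -0.1921  0.1818] yaw -0.363 tilt [-0.0025  0.0018] F [ 0.72 -0.19 -4.06] w 0.27 gf 80.4
togo mm [56.9 -0.1  1.9] turn 0.002
```

View pics/w4.png

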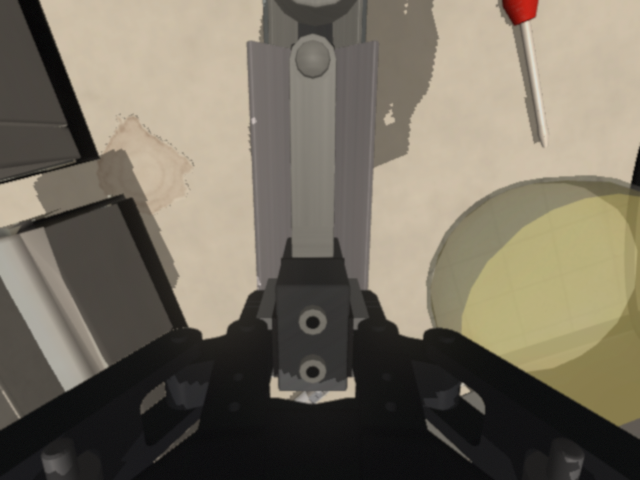

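Wrist view: the finger is held straight, with the rivet at (312,58). It hides the saddle, whose edges show at about (265,10) and (365,10). I'll step sideways for a clear look.

Call:
{"name": "drive_tool", "arguments": {
  "increments": [
    {"delta_pos":[15,20,0],"turn":0,"jaw":-1},
    {"delta_pos":[15,20,0],"turn":0,"jaw":-1},
    {"delta_pos":[0,20,0],"turn":0,"jaw":-1},
    {"delta_pos":[0,0,0],"turn":0,"jaw":-1},
    {"delta_pos":[0,0,0],"turn":0,"jaw":-1},
    {"delta_pos":[0,0,0],"turn":0,"jaw":-1}
  ]
}}

```text
time: 14.32
tool_pos: [0.4386, -0.1255, 0.3383]
tcp_rot: [0.565, 3.089, -0.001]
wrist_force: [-0.2, 0.2, -4.5]
width: 0.27
grip_force: 80.9
```

```bash
python3 - <<'E'
from h import *
togo([.391,-.172,.18],-.365)
p,K,W=cam('wrist'); save('w5',p); np.savez('pics/w5',p=p,K=K,W=W)
for q in ([.391,-.172,.026],[.466,-.201,.026]): print(proj(K,W,q))
togo([.391,-.172,.18],-.365)
E
```

```text
t 14.32 pt [ 0.4388 -0.1256  0.1833] yaw -0.362 tilt [ 0.0011 -0.0009] F [-0.16  0.15 -4.51] w 0.27 gf 80.9
togo mm [ 28.3 -60.3   3.3] turn 0.003
[235.04034168 188.40778939]
[239.79427424 284.53803145]
t 14.37 pt [ 0.4387 -0.126   0.1832] yaw -0.363 tilt [ 0.0008 -0.0007] F [-0.23 -0.04 -3.84] w 0.271 gf 80.9
togo mm [ 28.3 -60.    3.2] turn 0.002
```

View pics/w5.png

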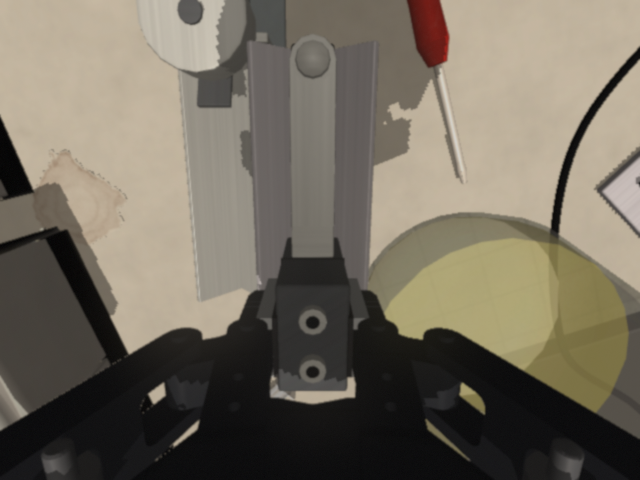

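Wrist view: the saddle's -y leg edge runs (180,80) to (200,300) with the mouth corner at (199,300). The arm's front end is at about (215,107), and the weight is at (192,12).

```bash
python3 - <<'E'
from h import *
d=np.load('pics/w5.npz'); p,K,W=d['p'],d['K'],d['W']
g=cv2.cvtColor(p,cv2.COLOR_RGB2GRAY).astype(float); g=cv2.GaussianBlur(g,(3,3),0)
pts=[]
for v in range(90,290,8):
    c=180+20*(v-80)/220; r=g[v,int(c)-10:int(c)+11]; k=np.argmax(np.abs(np.diff(r))); pts.append((int(c)-10+k+.5,v))
pts=np.array(pts,float); P=np.array([ray(K,W,q,.052) for q in pts])
vx,vy,x0,y0=cv2.fitLine(P[:,:2].astype(np.float32),cv2.DIST_HUBER,0,.0005,.0005).ravel()
if vx<0: vx,vy=-vx,-vy
yaw=np.arctan2(vy,vx); n=np.array([-vy,vx]); print(pts[::6].tolist(),'yaw',yaw)
ax=np.array([x0,y0])+.0285*n; u=np.array([vx,vy])
M=ray(K,W,(199,300),.052); s=(M[:2]-ax)@u; mouth=ax+s*u; print('mouth',mouth,'home',mouth-.08*u)
wc=ray(K,W,(192,12),.10);print('weight lateral',(wc[:2]-ax)@n, 'arm end lateral',(ray(K,W,(213,88),.10)[:2]-ax)@n)
E_=ray(K,W,(213,107),.09); print('arm end x rel home',(E_[:2]-mouth)@u+.08)
# finger held: rivet lateral check and screws
s=bot.read_state(); Mx=R.from_rotvec(s['tcp_rot']).as_matrix(); gp=s['tool_pos']+Mx@[0,0,.155]
zf=gp[2]-.0024
for uv,z in (((312,56),zf-.004),((313,321),zf+.02),((313,371),zf+.02)): print(Mx.T@(ray(K,W,uv,z)-gp)*1e3)
togo([*(mouth-.035*u),.18],yaw)
E
```

```text
[[178.5, 90.0], [182.5, 138.0], [190.5, 186.0], [194.5, 234.0], [198.5, 282.0]] yaw -0.3474404
mouth [ 0.46818202 -0.19847657] home [ 0.39296224 -0.17123719]
weight lateral -0.0009786484604001403 arm end lateral 0.006514540351313013
arm end x rel home -0.05703758230767718
[94.07491636 -0.33302146  6.30331638]
[ 10.57711225   0.07896554 -17.61092707]
[ -8.34351856   0.11277141 -17.59146801]
t 14.37 pt [ 0.4387 -0.126   0.1832] yaw -0.363 tilt [ 0.0008 -0.0007] F [-0.23 -0.04 -3.84] w 0.271 gf 80.9
togo mm [-18.3 -57.9   3.2] turn -0.015
```

Call:
{"name": "drive_tool", "arguments": {
  "increments": [
    {"delta_pos":[-12,-20,0],"turn":-0.01,"jaw":-1},
    {"delta_pos":[-11,-20,0],"turn":0,"jaw":-1},
    {"delta_pos":[0,-19,10],"turn":0,"jaw":-1},
    {"delta_pos":[0,0,20],"turn":0,"jaw":-1},
    {"delta_pos":[0,0,20],"turn":0,"jaw":-1},
    {"delta_pos":[0,0,10],"turn":0,"jaw":-1},
    {"delta_pos":[0,0,0],"turn":0,"jaw":-1},
    {"delta_pos":[0,0,0],"turn":0,"jaw":-1}
  ]
}}

```text
time: 15.03
tool_pos: [0.4392, -0.1895, 0.2773]
tcp_rot: [-0.553, -3.091, -0.001]
wrist_force: [0.3, 0.3, -3.3]
width: 0.269
grip_force: 80.7
```

```bash
python3 - <<'E'
from h import *
force(3)
m=np.array([.4682,-.1985]);u=np.array([np.cos(.353),-np.sin(.353)])
togo([*(m-.03*u),.0804],-.353)
p,K,W=cam('wrist'); save('w6',p); np.savez('pics/w6',p=p,K=K,W=W)
E
```

```text
F [ 0.32  0.07 -3.42] sd [0.36 0.33 0.07] tipz 105.77 t 15.1833
t 15.18 pt [ 0.4406 -0.1898  0.1241] yaw -0.354 tilt [ 0.0024 -0.0012] F [-0.16 -0.4  -3.39] w 0.269 gf 80.7
togo mm [ 1.2  1.4 43.7] turn -0.001
```

View pics/w6.png

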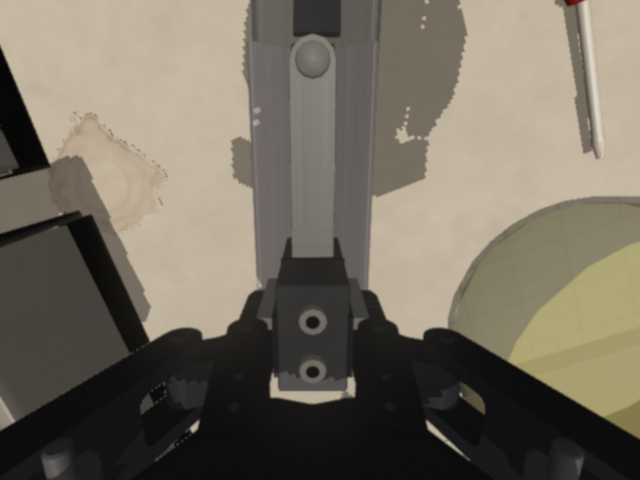

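Wrist view: the arm's end edge is at row 35, columns 293–341, and the rivet at (312,58) almost reaches it in x. The saddle centre is about 1.5 mm to the +y side. I'll back off 9 mm, shift +1.4 mm and lower.

Call:
{"name": "drive_tool", "arguments": {
  "increments": [
    {"delta_pos":[-9,1.4,0],"turn":0,"jaw":-1},
    {"delta_pos":[0,0,8],"turn":0,"jaw":-1},
    {"delta_pos":[0,0,12],"turn":0,"jaw":-1},
    {"delta_pos":[0,0,10],"turn":0,"jaw":-1},
    {"delta_pos":[0,0,6],"turn":0,"jaw":-1},
    {"delta_pos":[0,0,0],"turn":0,"jaw":-1},
    {"delta_pos":[0,0,0],"turn":0,"jaw":-1}
  ]
}}

```text
time: 15.82
tool_pos: [0.4481, -0.1909, 0.2409]
tcp_rot: [-0.552, -3.091, -0.001]
wrist_force: [-0.1, 0.1, -4.6]
width: 0.273
grip_force: 80.9
```

```bash
python3 - <<'E'
from h import *
force(3)
m=np.array([.4682,-.1985]);u=np.array([np.cos(.353),-np.sin(.353)])
togo([*(m-.03*u),.0804],-.353)
E
```

```text
F [-0.12  0.35 -4.12] sd [0.09 0.43 0.19] tipz 68.92 t 15.9667
t 15.97 pt [ 0.4488 -0.1914  0.0872] yaw -0.354 tilt [ 0.001  -0.0005] F [ 0.01  0.62 -4.37] w 0.271 gf 80.9
togo mm [9.4 0.  6.8] turn -0.001
```

Call:
{"name": "drive_tool", "arguments": {
  "increments": [
    {"delta_pos":[0,0,2],"turn":0,"jaw":-1},
    {"delta_pos":[0,0,2],"turn":0,"jaw":-1},
    {"delta_pos":[0,0,1.5],"turn":0,"jaw":-1},
    {"delta_pos":[0,0,0],"turn":0,"jaw":-1}
  ]
}}

```text
time: 16.3
tool_pos: [0.4485, -0.1915, 0.2365]
tcp_rot: [0.552, 3.092, -0.001]
wrist_force: [-0.5, -1.7, -2.8]
width: 0.273
grip_force: 81.1
```

```bash
python3 - <<'E'
from h import *
force(3)
E
```

```text
F [-1.06 -2.41 -1.76] sd [0.32 0.19 0.41] tipz 63.53 t 16.45
```

Call:
{"name": "drive_tool", "arguments": {
  "increments": [
    {"delta_pos":[0,0,1],"turn":0,"jaw":-1},
    {"delta_pos":[0,0,0],"turn":0,"jaw":-1},
    {"delta_pos":[0,0,0],"turn":0,"jaw":-1}
  ]
}}

```text
time: 16.7
tool_pos: [0.4486, -0.1917, 0.2362]
tcp_rot: [0.552, 3.092, -0.002]
wrist_force: [-3.4, -2.9, 4.5]
width: 0.275
grip_force: 82.1
```

```bash
python3 - <<'E'
from h import *
force(3)
E
```

```text
F [-3.62 -3.51  5.55] sd [0.66 0.39 0.34] tipz 63.16 t 16.85
```

Call:
{"name": "drive_tool", "arguments": {
  "increments": [
    {"delta_pos":[0,-0.8,0],"turn":0,"jaw":-1},
    {"delta_pos":[4,0,0],"turn":0,"jaw":-1},
    {"delta_pos":[4,0,0],"turn":0,"jaw":-1},
    {"delta_pos":[4,0,0],"turn":0,"jaw":-1},
    {"delta_pos":[0,0,0],"turn":0,"jaw":-1}
  ]
}}

```text
time: 17.27
tool_pos: [0.4371, -0.1877, 0.236]
tcp_rot: [0.554, 3.09, -0.0]
wrist_force: [2.0, -0.9, 3.5]
width: 0.267
grip_force: 82.1
```

```bash
cat >> h.py <<'E'
def st():
    force(3); s=bot.read_state(); M=R.from_rotvec(s['tcp_rot']).as_matrix()
    print('Ftool',(M.T@s['wrist_force']).round(2),'Ttool',(M.T@s['torque']).round(3))
    m=np.array([.4682,-.1985]);u=np.array([np.cos(.353),-np.sin(.353)])
    togo([*(m-.08*u),.0804],-.353)
E
python3 -c "
from h import *
st()"
```

```text
F [ 1.86 -1.19  6.05] sd [0.17 0.19 0.68] tipz 62.98 t 17.4167
Ftool [-2.33 -0.38 -6.57] Ttool [-0.104 -0.513  0.537]
t 17.42 pt [ 0.4375 -0.1878  0.081 ] yaw -0.354 tilt [ 0.0017 -0.0003] F [ 2.04 -1.16  6.58] w 0.273 gf 82.4
togo mm [47.5  0.5  0.5] turn -0.001
```

Call:
{"name": "drive_tool", "arguments": {
  "increments": [
    {"delta_pos":[4,0,0],"turn":0.008,"jaw":-1},
    {"delta_pos":[4,0,0],"turn":0,"jaw":-1},
    {"delta_pos":[4,0,0],"turn":0,"jaw":-1},
    {"delta_pos":[0,0,0],"turn":0,"jaw":-1}
  ]
}}

```text
time: 17.75
tool_pos: [0.4252, -0.1835, 0.2355]
tcp_rot: [0.565, 3.09, -0.001]
wrist_force: [1.4, -3.4, 4.5]
width: 0.274
grip_force: 82.0
```

```bash
python3 -c "
from h import *
st()"
```

```text
F [ 0.37 -2.75  6.19] sd [0.21 0.6  0.39] tipz 62.44 t 17.9
Ftool [-0.78 -1.75 -6.66] Ttool [ 0.164 -0.451  0.434]
t 17.9 pt [ 0.4253 -0.1835  0.0805] yaw -0.362 tilt [-0.0004 -0.0001] F [ 0.12 -1.92  6.66] w 0.272 gf 82.3
togo mm [34.6  0.5  0.1] turn -0.009
```

Call:
{"name": "drive_tool", "arguments": {
  "increments": [
    {"delta_pos":[4,0,0],"turn":0,"jaw":-1},
    {"delta_pos":[4,0,0],"turn":0,"jaw":-1},
    {"delta_pos":[4,0,0],"turn":0,"jaw":-1},
    {"delta_pos":[0,0,0],"turn":0,"jaw":-1}
  ]
}}

```text
time: 18.23
tool_pos: [0.415, -0.1794, 0.2357]
tcp_rot: [0.564, 3.086, -0.001]
wrist_force: [6.7, -3.7, 0.7]
width: 0.271
grip_force: 81.8
```

```bash
python3 -c "
from h import *
st()"
```

```text
F [ 6.32 -1.88  2.06] sd [0.38 0.22 0.22] tipz 62.7 t 18.3833
Ftool [-6.18  0.02 -2.11] Ttool [-0.143 -1.125  0.162]
t 18.38 pt [ 0.4156 -0.1796  0.0807] yaw -0.362 tilt [ 0.0032 -0.001 ] F [ 5.78 -2.16  2.13] w 0.265 gf 81.8
togo mm [24.1  0.2  0.2] turn -0.009
```

Call:
{"name": "drive_tool", "arguments": {
  "increments": [
    {"delta_pos":[4,0,0],"turn":0,"jaw":-1},
    {"delta_pos":[4,0,0],"turn":0,"jaw":-1},
    {"delta_pos":[4,0,0],"turn":0,"jaw":-1},
    {"delta_pos":[0,0,0],"turn":0,"jaw":-1}
  ]
}}

```text
time: 18.72
tool_pos: [0.4037, -0.1751, 0.2356]
tcp_rot: [0.564, 3.087, -0.001]
wrist_force: [5.7, -2.6, 2.8]
width: 0.27
grip_force: 82.1
```

```bash
python3 -c "
from h import *
st()"
```

```text
F [ 5.55 -2.39  2.45] sd [0.47 0.35 0.46] tipz 62.63 t 18.8667
Ftool [-6.04  0.24 -2.42] Ttool [-0.097 -1.058  0.324]
t 18.87 pt [ 0.4042 -0.1753  0.0806] yaw -0.362 tilt [ 0.0027 -0.0008] F [ 5.73 -1.91  2.44] w 0.271 gf 82.0
togo mm [11.9  0.2  0.2] turn -0.009
```

Call:
{"name": "drive_tool", "arguments": {
  "increments": [
    {"delta_pos":[3,0,0],"turn":0,"jaw":-1},
    {"delta_pos":[3,0,0],"turn":0,"jaw":-1},
    {"delta_pos":[1,0,0],"turn":0,"jaw":-1},
    {"delta_pos":[0,0,0],"turn":0,"jaw":-1}
  ]
}}

```text
time: 19.2
tool_pos: [0.398, -0.1728, 0.2358]
tcp_rot: [0.564, 3.085, -0.001]
wrist_force: [9.5, -1.8, -0.9]
width: 0.268
grip_force: 81.4
```

```bash
python3 -c "
from h import *
st()"
```

```text
F [ 9.71 -2.02 -1.19] sd [0.16 0.06 0.39] tipz 62.83 t 19.35
Ftool [-9.99  1.56  1.34] Ttool [-0.254 -1.547  0.122]
t 19.35 pt [ 0.3989 -0.1731  0.0808] yaw -0.361 tilt [ 0.0053 -0.0016] F [ 9.91 -2.08 -1.29] w 0.272 gf 81.4
togo mm [6.2 0.1 0.4] turn -0.008
```

Call:
{"name": "drive_tool", "arguments": {
  "increments": [
    {"delta_pos":[1,0,0],"turn":0,"jaw":-1},
    {"delta_pos":[1,0,0],"turn":0,"jaw":-1},
    {"delta_pos":[0,0,0],"turn":0,"jaw":-1}
  ]
}}

```text
time: 19.6
tool_pos: [0.3967, -0.1723, 0.2361]
tcp_rot: [0.564, 3.083, -0.002]
wrist_force: [10.1, -2.9, -1.9]
width: 0.266
grip_force: 81.3
```

```bash
python3 -c "
from h import *
st()"
```

```text
F [11.18 -2.35 -1.46] sd [0.22 0.1  0.91] tipz 63.07 t 19.75
Ftool [-11.2    1.84   0.35] Ttool [-0.274 -1.866  0.199]
t 19.75 pt [ 0.3978 -0.1727  0.0811] yaw -0.362 tilt [ 0.007  -0.0023] F [11.13 -2.25 -0.27] w 0.268 gf 81.3
togo mm [5.  0.1 0.6] turn -0.009
```

Call:
{"name": "drive_tool", "arguments": {
  "increments": [
    {"delta_pos":[1.5,0,0],"turn":0,"jaw":-1},
    {"delta_pos":[1.5,0,0],"turn":0,"jaw":-1},
    {"delta_pos":[0,0,0],"turn":0,"jaw":-1}
  ]
}}

```text
time: 20.0
tool_pos: [0.3953, -0.1719, 0.237]
tcp_rot: [0.564, 3.077, -0.003]
wrist_force: [14.9, -4.0, -4.2]
width: 0.272
grip_force: 81.2
```

```bash
python3 -c "
from h import *
st()"
```

```text
F [15.24 -4.52 -3.64] sd [0.78 0.34 0.75] tipz 64.01 t 20.15
Ftool [-16.43   1.52   3.36] Ttool [-0.298 -2.779  0.31 ]
t 20.15 pt [ 0.3973 -0.1726  0.082 ] yaw -0.362 tilt [ 0.0122 -0.0045] F [15.94 -4.42 -3.15] w 0.27 gf 81.2
togo mm [4.5 0.2 1.5] turn -0.009
```

Call:
{"name": "drive_tool", "arguments": {
  "increments": [
    {"delta_pos":[1.5,0,0],"turn":0,"jaw":-1},
    {"delta_pos":[1.5,0,0],"turn":0,"jaw":-1},
    {"delta_pos":[0,0,0],"turn":0,"jaw":-1}
  ]
}}

```text
time: 20.4
tool_pos: [0.3941, -0.1715, 0.238]
tcp_rot: [0.563, 3.072, -0.005]
wrist_force: [19.5, -4.4, -5.5]
width: 0.27
grip_force: 80.9
```

```bash
python3 -c "
from h import *
st()"
```

```text
F [19.74 -5.48 -5.16] sd [0.4  0.37 0.42] tipz 64.97 t 20.55
Ftool [-19.76   2.22   5.77] Ttool [-0.378 -3.819  0.295]
t 20.55 pt [ 0.3969 -0.1726  0.083 ] yaw -0.363 tilt [ 0.0176 -0.0066] F [19.36 -4.97 -5.39] w 0.265 gf 80.9
togo mm [4.2 0.3 2.5] turn -0.01
```

Call:
{"name": "drive_tool", "arguments": {
  "increments": [
    {"delta_pos":[-1.5,0,0],"turn":0,"jaw":-1},
    {"delta_pos":[-1.5,0,0.5],"turn":0,"jaw":-1},
    {"delta_pos":[0,0,0.5],"turn":0,"jaw":-1},
    {"delta_pos":[0,0,0],"turn":0,"jaw":-1}
  ]
}}

```text
time: 20.88
tool_pos: [0.3956, -0.172, 0.2365]
tcp_rot: [0.564, 3.078, -0.003]
wrist_force: [14.9, -4.3, 1.0]
width: 0.268
grip_force: 81.7
```

```bash
python3 - <<'E'
from h import *
st()
p,K,W=cam('wrist'); np.savez('pics/w7',p=p,K=K,W=W)
q,K2,W2=cam('scene'); np.savez('pics/s7',p=q,K=K2,W=W2)
t,K3,W3=cam('top')
o=np.zeros((600,800,3),np.uint8)
o[:300,:400]=cv2.resize(p,(400,300)); 
c=q[270:370,220:390]; o[300:600,:510]=cv2.resize(c,(510,300),interpolation=cv2.INTER_CUBIC)
c=t[235:395,370:480]; o[:300,420:420+206]=cv2.resize(c,(206,300),interpolation=cv2.INTER_CUBIC)
save('c7',o)
E
```

```text
F [14.31 -3.33  1.2 ] sd [0.06 0.28 0.21] tipz 63.55 t 21.0333
Ftool [-14.64   1.62  -0.72] Ttool [-0.278 -2.337  0.327]
t 21.03 pt [ 0.3975 -0.1727  0.0816] yaw -0.362 tilt [ 0.0121 -0.0044] F [14.26 -3.66  0.91] w 0.269 gf 81.7
togo mm [4.7 0.2 1.1] turn -0.009
```

View pics/c7.png

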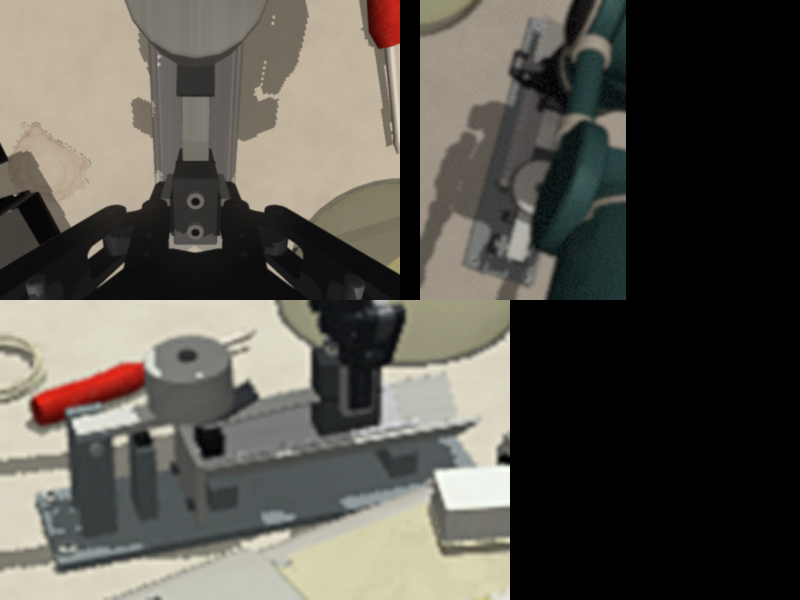

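Composite view: in the scene crop the tip-side end of the finger meets the end plate at about (195,440) and the blade is under the arm at about (240,400). The stall and the torque lever also point to plate contact. I'll unload and release.

Call:
{"name": "drive_tool", "arguments": {
  "increments": [
    {"delta_pos":[-1.5,0,0],"turn":0,"jaw":-1},
    {"delta_pos":[-1.5,0,0],"turn":0,"jaw":-1},
    {"delta_pos":[-1,0,0],"turn":0,"jaw":-1},
    {"delta_pos":[0,0,0],"turn":0,"jaw":-1}
  ]
}}

```text
time: 21.52
tool_pos: [0.3972, -0.1726, 0.2356]
tcp_rot: [0.564, 3.086, -0.001]
wrist_force: [5.8, -0.8, 6.3]
width: 0.273
grip_force: 82.6
```

```bash
python3 -c "
from h import *
st()"
```

```text
F [ 5.91 -2.48  6.69] sd [0.06 0.41 0.26] tipz 62.55 t 21.6667
Ftool [-6.3   0.23 -6.36] Ttool [-0.196 -0.944  0.241]
t 21.67 pt [ 0.3979 -0.1729  0.0806] yaw -0.362 tilt [ 0.0046 -0.0015] F [ 5.95 -2.    6.39] w 0.272 gf 82.6
togo mm [5.1 0.2 0.1] turn -0.009
```

Call:
{"name": "drive_tool", "arguments": {
  "increments": [
    {"delta_pos":[0,0,0],"turn":0,"jaw":-0.3},
    {"delta_pos":[0,0,0],"turn":0,"jaw":0},
    {"delta_pos":[0,0,0],"turn":0,"jaw":0.2},
    {"delta_pos":[0,0,0],"turn":0,"jaw":0.2},
    {"delta_pos":[0,0,-10],"turn":0,"jaw":0.2},
    {"delta_pos":[0,0,-25],"turn":0,"jaw":0.2},
    {"delta_pos":[0,0,-35],"turn":0,"jaw":0.2},
    {"delta_pos":[-15,0,-35],"turn":0,"jaw":0.2}
  ]
}}

```text
time: 22.33
tool_pos: [0.4071, -0.1763, 0.3388]
tcp_rot: [-0.564, -3.084, -0.003]
wrist_force: [0.5, 0.8, -0.3]
width: 0.599
grip_force: 0.0
```

Call:
{"name": "drive_tool", "arguments": {
  "increments": [
    {"delta_pos":[-30,0,0],"turn":0,"jaw":0.2},
    {"delta_pos":[-35,0,0],"turn":0,"jaw":0.2},
    {"delta_pos":[-30,0,0],"turn":0,"jaw":0.2},
    {"delta_pos":[0,0,0],"turn":0,"jaw":0.2},
    {"delta_pos":[0,0,0],"turn":0,"jaw":0.2}
  ]
}}

```text
time: 22.75
tool_pos: [0.4993, -0.2114, 0.3393]
tcp_rot: [-0.564, -3.089, -0.0]
wrist_force: [-0.4, 0.7, 0.2]
width: 0.599
grip_force: 0.0
```

```bash
python3 - <<'E'
from h import *
st()
p,K,W=cam('wrist'); np.savez('pics/w8',p=p,K=K,W=W)
m=np.array([.4682,-.1985]);u=np.array([np.cos(.353),-np.sin(.353)])
for s,z in ((0,.026),(-.04,.026),(-.08,.098)): print(proj(K,W,[*(m+s*u),z]))
save('w8',p)
E
```

```text
F [-0.52 -0.22  0.01] sd [0.15 0.37 0.43] tipz 165.79 t 22.9
Ftool [ 0.1  -0.81  0.55] Ttool [ 0.01   0.017 -0.014]
t 22.9 pt [ 0.4971 -0.2105  0.1838] yaw -0.362 tilt [-0.0019  0.0008] F [-0.38 -0.72 -0.55] w 0.605 gf 0.0
togo mm [111.1   0.3 103.6] turn -0.009
[313.99865861 185.10104977]
[313.61255646 131.44342866]
[313.66090568  51.39207345]
```

View pics/w8.png

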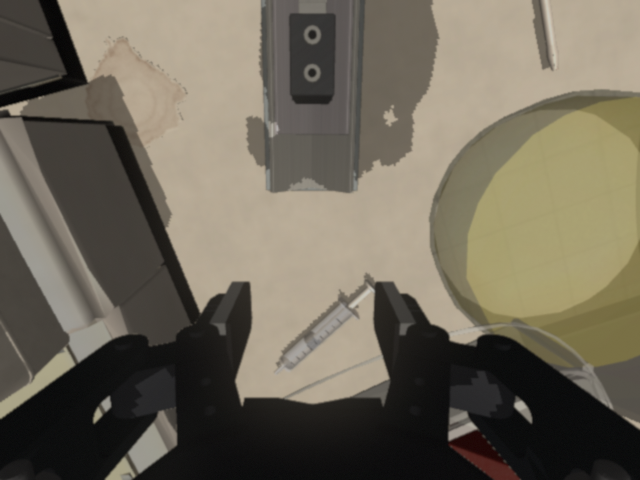

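Wrist view: the finger is in the saddle with its block screws at (312,34) and (312,72). Its +x end edge is at about row 134 and the saddle's mouth edge at about row 191. The gap should be 40 mm.

```bash
python3 - <<'E'
from h import *
d=np.load('pics/w8.npz'); p,K,W=d['p'],d['K'],d['W']
g=cv2.cvtColor(p,cv2.COLOR_RGB2GRAY).astype(float)
pr=np.concatenate([g[100:210,276:288].mean(1)[:,None],g[100:210,335:347].mean(1)[:,None],g[100:210,300:325].mean(1)[:,None]],1).round(0).astype(int)
dd=np.abs(np.diff(pr,axis=0)); 
for c in range(3): print([(100+i,int(dd[i,c])) for i in np.argsort(-dd[:,c])[:7]])
u=np.array([np.cos(.358),-np.sin(.358)])
a=ray(K,W,(270,191),.052)[:2];b=ray(K,W,(353,191),.052)[:2]
for r in (132,134,136):
  for z in (.045,.054): print(r,z,((a+b)/2-ray(K,W,(312,r),z)[:2])@u*1e3)
s1=ray(K,W,(312,34),.098)[:2];s2=ray(K,W,(312,72),.098)[:2]; print('screw mid to mouth',((a+b)/2-(s1+s2)/2)@u*1e3, 'yaw',np.arctan2(*(s2-s1)[::-1]))
E
```

```text
[(np.int64(191), 28), (np.int64(190), 21), (np.int64(192), 15), (np.int64(189), 6), (np.int64(130), 5), (np.int64(124), 4), (np.int64(131), 4)]
[(np.int64(191), 29), (np.int64(192), 20), (np.int64(190), 16), (np.int64(193), 6), (np.int64(133), 5), (np.int64(132), 4), (np.int64(135), 4)]
[(np.int64(103), 27), (np.int64(190), 21), (np.int64(104), 14), (np.int64(102), 14), (np.int64(191), 13), (np.int64(178), 7), (np.int64(177), 6)]
132 0.045 40.16239247103357
132 0.054 40.109196409725044
134 0.045 38.8211144566239
134 0.054 38.81371032987539
136 0.045 37.47606530399823
136 0.054 37.51458186044537
screw mid to mouth 79.7855659977472 yaw -0.36165287970993476
```

The screw midpoint is 79.8 mm from the mouth (80 mm at home), so the finger is home. Handing in.

```bash
python3 -c "
from workcell import bot
print(bot.finish_job())"
```

```text
the job is handed in; nothing more can be done
None
```

I handed the job in at about 23 s: the right-hand finger felt stiffest (about 12 N at the anvil, against roughly 6 N and 3.5 N), and the last close-up put it home in the saddle to about 1 mm, but no verdict came back; I didn't measure the blade's bend or look at the rack again.

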